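Push the die out of the wide sev press

TASK

Push the brass die disc out of the wider of the two sev presses: press that press's black knob all the way down, so that the disc drops and lies flat on the catch tray of its stand, then let the knob spring back up. Leave the disc in the narrower press where it is, and do not knock over the glass tumbler.

Things in the scene. Friction and masses are not known exactly. Their poses are not given: they have to be found in the camera images.
- wide_knob (a point): Centre of the flat top of the wider press's round black knob (36 mm across), 164 mm above the table when up. It moves straight down 30 mm to a hard stop against a spring (4 to 8 N from the first touch on, more only at the stop; disc free after 24 mm) and springs back; the point moves with it. Barrel below it: steel, 68 mm wide, top 118 mm up; square stand 130 mm wide, fixed, turned up to 35 degrees.
- wide_die: Brass disc, 54 mm across, 14 mm thick, held by two sprung claws in the lower mouth of the wider barrel, straight below its knob; slightly visible under the barrel. Origin: centre of its underside, 52 mm above the table while held; z up. Pushed out, it drops onto the stand's catch tray, floor 12 mm above the table, 6 mm rim.
- narrow_die: Smaller brass disc, 34 mm across, 14 mm thick, held in the same way in the narrower press on the other side of the table (barrel 48 mm wide, stand 110 mm, same knob at the same height). It stays there. Origin: centre of its underside, 52 mm above the table; z up.
- tumbler: Open glass tumbler, 66 mm across the rim and 105 mm high, standing on the table in front of the robot, between it and the presses. Origin: centre of its underside; z is up. It is to stay standing.
There are look-alikes about, which are no part of the job. What is shaped like the part that bears wide_knob but purple is not meant.

How it is judged (in metres and radians):
On the way:
1. the wide press's knob is pressed at least 20 mm down (distance of wide_knob from where it was at the start of the episode above 0.02 m), for 0.05 s.
At the end, for the whole second after the job is handed in: The wide press's disc lies flat (within 10 degrees) and at rest on its own catch tray (underside lower than 20 mm above the table, within 40 mm of the knob's axis), the knob is back up to within 6 mm, the narrow press's disc is still held (underside above 44 mm) and the tumbler stands upright (height (world z) of wide_die below 0.02 m and horizontal distance between wide_die and wide_knob below 0.04 m and angle between wide_die's own z axis and vertical below 0.17 rad and linear speed of wide_die below 0.02 m/s and height (world z) of wide_knob above 0.158 m and height (world z) of narrow_die above 0.044 m and angle between tumbler's own z axis and vertical below 0.2 rad); the robot touches nothing.
It fails at once if the narrow press's disc is moved by more than 8 mm (distance of narrow_die from where it was at the start of the episode above 0.008 m).
It fails at once if the tumbler is tipped over (more than 30 degrees) (angle between tumbler's own z axis and vertical above 0.52 rad).
It also fails if it takes over 32 s, if anything falls off the work surface, if the arm or the gripper's body presses on something with over 40 N, if the wrist force passes 120 N, or if a joint passes its speed limit or range.

ROBOT

A 6-joint arm with a two-finger parallel gripper is mounted at the origin on the work surface. World frame = base frame: x ahead of the robot, y to its left, z up, the work surface at z = 0. Lengths are in mm, angles in rad, forces in N, time in s.
With the tool pointing down it reaches from about 400 to 825 mm from the base axis. Payload 7 kg.
Tool frame: the origin (TCP) lies at the very end of the fingers, on their centre line; the grasp point (between the pads) lies 19 mm behind it; z points along the fingers, y is the direction in which the jaws open and shut (so a half turn about z gives the same grasp; the last joint's range is limited). The gripper opens to 88 mm and grips with 3 to 60 N. Pads are 19 mm wide; open, the fingers measure 130 mm over their backs; the gripper's body (78 mm by 193 mm) begins 47 mm behind the grasp point.
Start: joints at [-0.973, 0.359, 0.012, 0, -1.224, -0.288], TCP at [205.759, -642.852, 226.561] pointing down, gripper open.
Joint ranges: [-3.07, 3.07], [-1.43, 2.12], [-1.02, 1.25], [-3.03, 1.67], [-3.05, -0], [-3.03, 3.03]. Speed limits (rad/s): [2.39, 2.39, 3.01, 3.14, 3.14, 3.14].

INTERFACE

Orientations are given as a unit quaternion [x, y, z, w].
In Python, from plant import bot gives the robot as it stands. Calls block until the motion is done:
- bot.move_ptp(position, orientation): joint-space move of the TCP to a pose.
- bot.line_to(position, velocity=150, ori=None): straight line of the TCP; ori=None keeps the orientation; velocity is the mean speed in mm/s.
- bot.move_joints(angles): joint-space move.
- bot.move_gripper(opening, force=None): finger opening in mm; force is the grip in N (None keeps the last); returns when the fingers have stopped.
- bot.pause(seconds).
- bot.solve_ik(position, orientation): joint angles nearest the present ones, or None.
- bot.read_state(): the state.
- bot.camera(name): name is "scene" or "top" or "wrist"; returns the picture (480x640x3 uint8, red, green, blue); there is no depth.
- bot.get_calibration(name): a dict with "fx", "fy", "cx", "cy" (pixels), "distortion" ([k1, k2, p1, p2, k3] as OpenCV has them; the pictures are not rectified), "view" (4x4, takes a point from world to camera coordinates); the wrist camera has in their place "T_tool_cam" (4x4, takes a point from camera to tool coordinates, whose origin is the TCP and whose axes are the flange's). Camera axes: x right, y up, looking along -z (the intrinsics and any distortion apply to the point x, -y, -z); pixel columns grow to the right and rows downward; lengths in mm; the calibration is good to about 2 mm. A picture is of the moment at which its call begins: read the wrist's pose just before it. get_calibration takes no time and is no camera call.
A pose or a line that the arm cannot do raises bot.Unreachable and nothing moves.
- bot.close_job(): hands the job in, once; it reports no verdict.
The state is a dict: "t": time; "joint_pos": joint angles; "qvel": joint speeds; "tau": joint torques, N m; "tcp_pos": TCP position; "eef_rot": TCP orientation; "contact_force": force on the tool from outside, world axes, zero at the start; "moment": the same for the moment, N m; "width": finger opening in mm.
Only numpy, scipy, OpenCV 4.12 (cv2) and the standard library are available. Lean on these libraries where they do the work, as an engineer would, in place of code of your own. Each camera call takes 0.05 s, during which the arm holds its last target. There are 200 camera calls.

## Working session

There is one attempt and no reset: what is moved stays moved. The work goes in short steps, each a Python script; the robot and the scene stay as the last script left them, time stands still between calls to the robot, and variables do not carry over. Pictures are saved under pics/ and viewed, about 8 in all and at most 12, crops included, and the job is handed in when it is done.

```bash
ls; mkdir -p pics
python3 - <<'E'
from plant import bot
import cv2,numpy as np
for n in("scene","top"):
    c=bot.get_calibration(n);print(n,{k:np.round(np.array(v),4).tolist() for k,v in c.items()})
    cv2.imwrite(f"pics/{n}1.png",bot.camera(n)[:,:,::-1])
print(bot.read_state())
E
```

```text
pics
scene {'fx': 592.2583, 'fy': 592.2583, 'cx': 323.528, 'cy': 246.2833, 'distortion': [-0.0535, 0.0, 0.0, 0.0, 0.0], 'view': [[0.8781, 0.4779, -0.0231, -470.4717], [-0.2524, 0.5037, 0.8262, -30.6381], [0.4065, -0.7197, 0.5629, -1389.5719], [0.0, 0.0, 0.0, 1.0]]}
top {'fx': 518.4733, 'fy': 518.4733, 'cx': 308.4775, 'cy': 236.1537, 'distortion': [-0.1069, 0.0, 0.0, 0.0, 0.0], 'view': [[-0.022, -0.9997, 0.0111, 66.4692], [0.9983, -0.0214, 0.0538, -481.3275], [-0.0535, 0.0123, 0.9985, -1177.2189], [0.0, 0.0, 0.0, 1.0]]}
{'t': 0.1, 'joint_pos': array([-9.72938046e-01,  3.59297095e-01,  1.11651300e-02, -3.23501709e-04,
       -1.22411934e+00, -2.88120816e-01]), 'qvel': array([-0.00114719, -0.00213379,  0.00222697, -0.00054537, -0.00124621,
        0.00014189]), 'tau': array([-2.06550460e-03, -5.84163165e+01,  2.93748361e+01,  7.01521039e+00,
        1.02752171e-02, -6.54137557e-05]), 'tcp_pos': array([ 205.60289957, -642.46155574,  225.73181765]), 'eef_rot': array([-1.54195951e-01,  9.88040008e-01,  7.22457562e-04, -1.74424591e-04]), 'contact_force': array([-0.72280607, -0.71603703, -0.25908131]), 'moment': array([-0.02152896, -0.01906721,  0.00825761]), 'width': 87.95362750968224}
```

View pics/scene1.png

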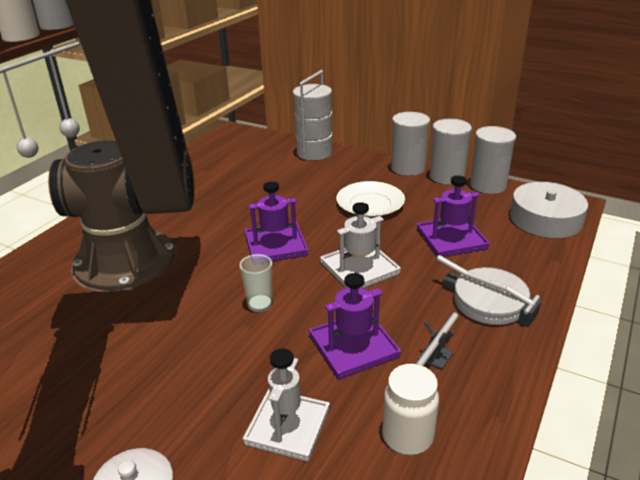

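View pics/top1.png

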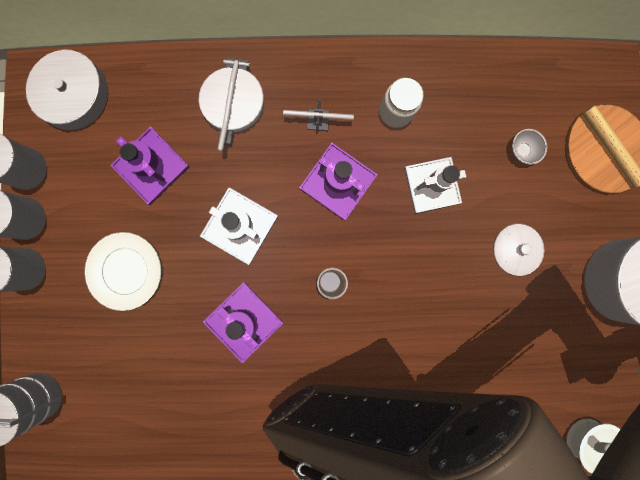

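The candidates in the top view are:
- white/steel presses: (238,226) and (435,185), which are (360,240) and (284,400) in the scene view
- purple decoys: (150,165), (338,180) and (243,322)

The press at (238,226) looks wider. I'll check this by measuring the stands and with one close crop.

```bash
cat > h.py <<'E'
import numpy as np,cv2
from plant import bot
def ray(name,uv):
    c=bot.get_calibration(name);K=np.array([[c['fx'],0,c['cx']],[0,c['fy'],c['cy']],[0,0,1]])
    p=cv2.undistortPoints(np.array([[uv]],float),K,np.array(c['distortion']))[0,0]
    V=np.array(c['view']);R=V[:3,:3]
    return -R.T@V[:3,3],R.T@np.array([p[0],-p[1],-1.])
def cast(name,uv,z):
    o,d=ray(name,uv);return o+d*(z-o[2])/d[2]
def tri(a,b):
    (o,d),(p,e)=a,b
    s=np.linalg.lstsq(np.c_[d,-e],p-o,rcond=None)[0]
    x,y=o+s[0]*d,p+s[1]*e
    return (x+y)/2,np.linalg.norm(x-y)
E
python3 - <<'E'
from h import *
im={n:cv2.imread(f"pics/{n}1.png") for n in("scene","top")}
def knob(n,c,r=20):
    x,y=c;m=np.zeros(im[n].shape[:2],np.uint8)
    m[y-r:y+r,x-r:x+r]=(im[n].max(2)<45)[y-r:y+r,x-r:x+r]
    k,l,s,ce=cv2.connectedComponentsWithStats(m)
    i=1+np.argmax(s[1:,4]);return ce[i],s[i]
for nm,t,s in(("A",(231,222),(361,209)),("B",(450,174),(282,358))):
    kt,st=knob("top",t,14);ks,ss=knob("scene",s,12)
    print(nm,kt,st,ks,ss,cast("top",kt,160),cast("scene",ks,160),tri(ray("top",kt),ray("scene",ks)))
    h=cv2.cvtColor(im["top"],cv2.COLOR_BGR2HSV)
    m=((h[...,1]<40)&(h[...,2]>170)).astype(np.uint8)
    mm=np.zeros_like(m);x,y=t;mm[y-45:y+55,x-45:x+55]=m[y-45:y+55,x-45:x+55]
    pts=np.argwhere(mm)[:,::-1].astype(np.float32)
    box=cv2.boxPoints(cv2.minAreaRect(pts))
    w=np.array([cast("top",b,15)[:2] for b in box]);print(w.mean(0),np.linalg.norm(np.diff(w,axis=0),axis=1),np.degrees(np.arctan2(*(w[1]-w[0])[::-1])))
print("tumbler rim",cast("top",(332,283),105))
a=cv2.resize(im["scene"][185:300,310:410],(400,460),interpolation=2)
b=cv2.resize(im["scene"][345:460,235:335],(400,460),interpolation=2)
cv2.imwrite("pics/crop1.png",np.hstack([a,b]))
E
```

```text
Traceback (most recent call last):
ValueError: attempt to get argmax of an empty sequence
```

Run:
```python
from h import *
im={n:cv2.imread(f"pics/{n}1.png") for n in("scene","top")}
print(im["top"][222,231],im["scene"][208,361])
def knob(n,c,r=20):
    x,y=c;m=np.zeros(im[n].shape[:2],np.uint8)
    m[y-r:y+r,x-r:x+r]=(im[n].max(2)<75)[y-r:y+r,x-r:x+r]
    k,l,s,ce=cv2.connectedComponentsWithStats(m)
    i=1+np.argmax(s[1:,4]);return ce[i],s[i]
for nm,t,s in(("A",(231,222),(361,209)),("B",(450,174),(282,358))):
    kt,st=knob("top",t,14);ks,ss=knob("scene",s,12)
    print(nm,kt,st,ks,ss,cast("top",kt,160),cast("scene",ks,160),tri(ray("top",kt),ray("scene",ks)))
    h=cv2.cvtColor(im["top"],cv2.COLOR_BGR2HSV)
    m=((h[...,1]<40)&(h[...,2]>170)).astype(np.uint8)
    mm=np.zeros_like(m);x,y=t;mm[y-45:y+55,x-45:x+55]=m[y-45:y+55,x-45:x+55]
    pts=np.argwhere(mm)[:,::-1].astype(np.float32)
    box=cv2.boxPoints(cv2.minAreaRect(pts))
    w=np.array([cast("top",b,15)[:2] for b in box]);print(w.mean(0),np.linalg.norm(np.diff(w,axis=0),axis=1),np.degrees(np.arctan2(*(w[1]-w[0])[::-1])))
print("tumbler rim",cast("top",(332,283),105))
a=cv2.resize(im["scene"][185:300,310:410],(400,460),interpolation=2)
b=cv2.resize(im["scene"][345:460,235:335],(400,460),interpolation=2)
cv2.imwrite("pics/crop1.png",np.hstack([a,b]))
```

```text
[82 84 86] [28 27 26]
A [238.  220.5] [238 219   1   4   4] [358.9704142  209.04733728] [349 203  19  14 169] [509.37310798 199.06431969 160.        ] [510.71770978 209.44410676 160.        ] (array([511.70522654, 200.10052848, 164.68377518]), np.float64(6.299427214888705))
[513.24614713 220.7827194 ] [132.7469827  141.93588977 132.02617436] -30.746408679213335
B [451.62204724 173.52755906] [442 166  17  17 127] [281.08040201 358.05276382] [270 348  24  21 398] [ 597.00715314 -238.4169987   160.        ] [ 595.9554337  -236.21726265  160.        ] (array([ 596.85156192, -237.78352562,  161.78480143]), np.float64(0.3637817011784893))
[ 599.08718497 -248.35204628] [134.96789979 111.52904988 134.17576148] -78.8049979525238
tumbler rim [377.70608525   9.70293708 105.        ]
```

View pics/crop1.png

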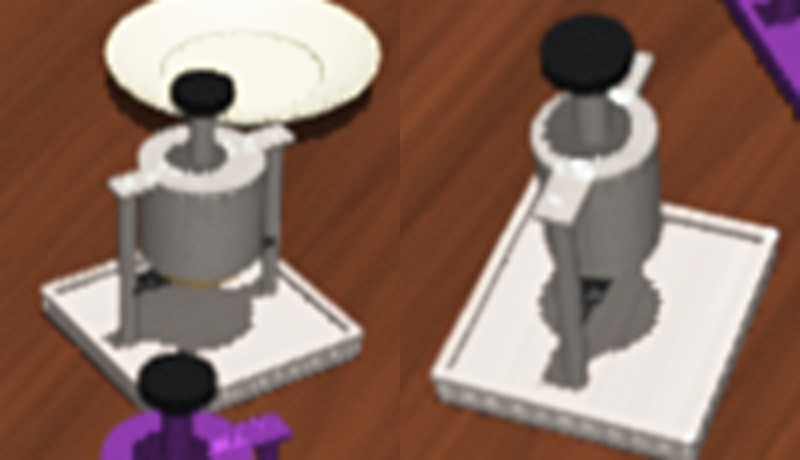

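The left crop is the wider press: its barrel is about twice the knob's width and the brass edge shows at about (190,282). The right crop is narrower, at about 1.4 times. So the target is the press with its knob at scene (360,209), near world (509,211). I'll move above it and look with the wrist camera.

Run:
```python
from h import *
s=bot.read_state();p=s['tcp_pos'];q=[0,1,0,0]
print(cast("top",(230.5,222),164))
q=s['eef_rot']/np.linalg.norm(s['eef_rot'])
bot.line_to([p[0],p[1],300],velocity=200)
for q in([0,1,0,0],[.7071068,.7071068,0,0],[.7071068,-.7071068,0,0],[1,0,0,0]):
    j=bot.solve_ik([509,211,290],q);print(q,None if j is None else np.round(j,2))
q=[0,1,0,0]
bot.move_gripper(0)
bot.move_ptp([509,211,290],q)
s=bot.read_state();print(s['t'],s['tcp_pos'],s['eef_rot'],s['contact_force'],s['width'])
c=bot.get_calibration("wrist");print({k:np.round(np.array(v),3).tolist() for k,v in c.items()})
np.save("w1.npy",np.r_[s['tcp_pos'],s['eef_rot']])
cv2.imwrite("pics/w1.png",bot.camera("wrist")[:,:,::-1])
```

```text
[506.33814962 213.70227985 164.        ]
[0, 1, 0, 0] [ 0.75  0.12 -0.16  0.   -1.29 -2.32]
[0.7071068, 0.7071068, 0, 0] [ 0.75  0.12 -0.16  0.   -1.29  2.39]
[0.7071068, -0.7071068, 0, 0] [ 0.75  0.12 -0.16  0.   -1.29 -0.75]
[1, 0, 0, 0] [ 0.75  0.12 -0.16  0.   -1.29  0.82]
5.2083 [509.21908305 210.51071086 289.97451978] [ 3.51990464e-04  9.99999937e-01 -4.80553636e-05 -1.86835687e-05] [-0.0244552   0.41941982 -0.05166578] 0.46600206388305637
{'fx': 366.15, 'fy': 366.15, 'cx': 318.128, 'cy': 238.875, 'distortion': [-0.067, 0.0, 0.0, 0.0, 0.0], 'T_tool_cam': [[0.0, 0.951, 0.309, 84.162], [1.0, 0.0, -0.001, 1.037], [-0.001, 0.309, -0.951, -158.934], [0.0, 0.0, 0.0, 1.0]]}
```

View pics/w1.png

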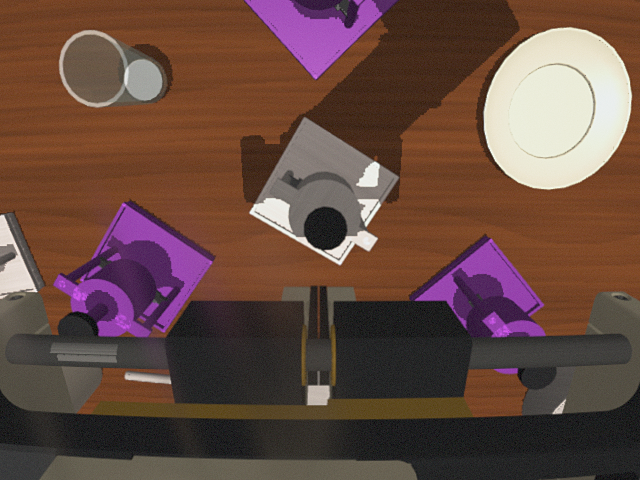

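The wrist view shows the steel wide press, with its black knob at about (325,228), and purple presses either side. I'll cast this pixel onto the z=164 plane, correct the position and press.

```bash
cat >> h.py <<'E'
from scipy.spatial.transform import Rotation
def wcast(pose,uv,z):
    c=bot.get_calibration("wrist");K=np.array([[c['fx'],0,c['cx']],[0,c['fy'],c['cy']],[0,0,1]])
    p=cv2.undistortPoints(np.array([[uv]],float),K,np.array(c['distortion']))[0,0]
    T=np.array(c['T_tool_cam']);R=Rotation.from_quat(pose[3:]).as_matrix()
    o=pose[:3]+R@T[:3,3];d=R@T[:3,:3]@np.array([p[0],-p[1],-1.])
    return o+d*(z-o[2])/d[2]
E
python3 - <<'E'
from h import *
im=cv2.imread("pics/w1.png");m=np.zeros((480,640),np.uint8)
m[195:262,290:360]=(im.max(2)<60)[195:262,290:360]
k,l,s,ce=cv2.connectedComponentsWithStats(m);i=1+np.argmax(s[1:,4]);print(s[i],ce[i])
print(wcast(np.load("w1.npy"),ce[i],163))
E
```

```text
[ 304  207   43   43 1427] [325.00700771 227.86825508]
[508.42731639 217.45391936 163.        ]
```

The three estimates lie within a few mm of (508,215), which is well inside the 18 mm knob radius. I'll press down in guarded steps.

Run:
```python
from h import *
x,y=508.,215.
bot.line_to([x,y,175],velocity=120)
for z in list(range(168,137,-5))+[137,136,135,134,133.5,133,132.5]:
    bot.line_to([x,y,z],velocity=40)
    s=bot.read_state();f=s['contact_force'];print(z,np.round(s['tcp_pos'],1),np.round(f,1))
    if f[2]>15 or abs(f).max()>25: break
bot.pause(.4)
bot.line_to([x,y,180],velocity=80)
bot.line_to([x,y,290],velocity=150)
s=bot.read_state();print(s['t'],s['contact_force'])
np.save("w2.npy",np.r_[s['tcp_pos'],s['eef_rot']])
w=bot.camera("wrist")[:,:,::-1];sc=bot.camera("scene")[:,:,::-1]
cv2.imwrite("pics/scene2.png",sc);cv2.imwrite("pics/w2.png",w)
a=cv2.resize(sc[185:300,310:410],(400,460),interpolation=2)
b=cv2.resize(w[100:300,230:404],(400,460),interpolation=2)
cv2.imwrite("pics/crop2.png",np.hstack([a,b]))
```

```text
168 [507.9 214.9 167.9] [-0.4 -0.2  0.5]
163 [508.6 215.4 163.4] [ 1.8 -0.1  2.6]
158 [508.6 215.3 158.6] [1.1 1.3 5.2]
153 [508.5 215.3 153.4] [0.8 1.  4. ]
148 [508.3 215.2 148.3] [1.3 1.  4.4]
143 [508.2 215.2 143.3] [2.1 1.7 4.4]
138 [508.2 215.2 138.4] [1.5 1.3 5.2]
137 [508.2 215.2 137.5] [2.2 2.  4.6]
136 [508.2 215.2 136.5] [1.5 1.6 5.1]
135 [508.2 215.2 135.5] [0.2 0.7 5. ]
134 [508.2 215.2 134.6] [1.2 1.5 6.5]
133.5 [508.3 215.2 134.3] [0.8 1.8 7.2]
133 [508.3 215.2 134.2] [-1.   1.1 11.4]
132.5 [508.3 215.2 134.2] [-2.7  1.3 14.8]
12.1167 [-0.15912395 -0.38097875 -0.80755864]
```

View pics/crop2.png

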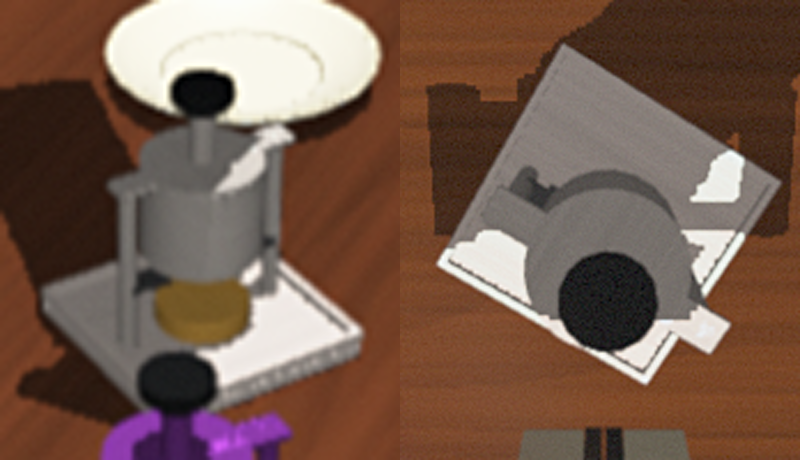

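The left crop shows the brass disc lying level on the tray at about (203,308), which is scene pixel (361,262). The knob is back at its original height. I'll check the disc's offset from the axis and the narrow press, then hand in.

Run:
```python
from h import *
print("disc",cast("scene",(360.8,262),19),"knob",cast("scene",(359,209),160))
a,b=[cv2.imread(f"pics/scene{i}.png").astype(int) for i in(1,2)]
for n,(r,c) in {"narrow":(slice(345,460),slice(245,330)),"tumbler":(slice(250,315),slice(235,280)),"knob":(slice(200,222),slice(345,375))}.items():
    d=abs(a[r,c]-b[r,c]).max(2);print(n,d.mean(),(d>40).sum())
bot.close_job()
```

```text
disc [513.28590435 216.94944614  19.        ] knob [510.68894136 209.64681081 160.        ]
narrow 1.2656777493606137 0
tumbler 1.3671794871794871 0
knob 20.46969696969697 108
the job is handed in; nothing more can be done
```

I pressed the wider steel press's knob down to its hard stop: the tool went to z ≈ 134 mm, about 30 mm of travel. The wrist force was 4–7 N on the way down and about 15 N at the stop. I then lifted clear to 290 mm and handed the job in at about 12.2 s on the robot's clock; no verdict is reported.

- **Disc:** the last scene picture shows it lying level on its catch tray. I measured it about 8 mm from the knob axis; the limit is 40 mm.
- **Knob:** by eye it is back at its starting height. The before/after pixel comparison around it did show changes (108 pixels). I put that down to the arm's shadow now falling there, but I did not check it separately.
- **Narrow press and tumbler:** the before/after comparison showed no change in either.
- **Position estimates:** the cameras disagreed on the knob's position by up to 8 mm. I pressed at (508, 215), which was well within the knob's 18 mm radius.

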